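# Fill the oil-bottle carrier, pinch its catches and lift it out of its dock

### The job

The carrier on the bench has two empty cells: while it is still locked in its dock, stand the two loose oil bottles in them, one upright in each cell, and let go of them. Then pinch the two orange catches on its handle fully together, lift the carrier straight up out of the dock and finish while still holding it there by the pinched catches, level and still, about 10 cm above its place in the dock with all four bottles in it. Leave the wrench, the nut driver and the dish of washers where they are.

Things in the scene. Friction and masses are not known exactly. Their poses are not given: they have to be found in the camera images.
- dock: Dock screwed to the bench: dark steel plate 94 (x) x 284 (y) x 10 mm with low aluminium rails, 26 mm above the bench, between which the carrier stands with 1.3 mm play. Origin at the centre of its underside. Yaw varies; the long side lies roughly along the bench's front edge. In its middle a steel T-post, under whose head the carrier's catches hook. Fixed.
- carrier: Blue four-cell bottle carrier, 52 (x) x 240 (y) mm, 0.42 kg empty. Origin at the centre of its underside, 10 mm above the bench in the dock, axes as the dock's. Walls 34 mm high; cells 46 x 46 mm, 30 mm deep, in a row along y, two each side of an aluminium handle frame (44 mm long in y, 98 mm high). Fingers that close along x keep clear of the neighbours. Lifts only while both catches are pinched.
- cell_1 (a point): Centre of the floor of the cell at y = +94 mm in the carrier's frame, 4 mm above the carrier's origin. Empty at the start.
- cell_2 (a point): Centre of the floor of the cell at y = +45 mm. Holds a bottle at the start.
- cell_3 (a point): Centre of the floor of the cell at y = -45 mm. Empty at the start.
- cell_4 (a point): Centre of the floor of the cell at y = -94 mm. Holds a bottle at the start.
- grip_mid (a point): Point midway between the two catch pads, 82 mm above the carrier's origin: put the TCP here, fingers down and closing along the carrier's x, to pinch the catches. Nothing else stands beside the pads at this height except the bottles' caps and spouts, 25 mm and more away along y.
- catch_far (a joint): Catch on the carrier's +x side: 0 = sprung out, hooked under the T-post; 0.17 rad = pinched fully in, on its stop; unhooked from 0.10 rad. Hinged 46 mm above the carrier's origin, its pad moves inward. Spring: 3 N at the pad to start, 9 N fully in. Pads 26 mm wide along y, 36 mm high. A grip of about 38 N pinches both and carries the full carrier (0.75 kg).
- catch_near (a joint): Same for the catch on the carrier's -x side.
- catch_far_pad (a point): Middle of the outer face of the orange pad of catch_far, 82 mm above the carrier's origin. Sprung out, the pads splay outward 10 degrees toward the top: 52 mm apart at the middle, 58 mm at the top. Fully pinched they are upright and 40 mm apart.
- catch_near_pad (a point): Same for the pad of catch_near.
- oiler_a: Loose oil bottle standing on the bench: cream-coloured round body 40 mm in diameter and 68 mm high, red cap and thin red spout up to 118 mm, 0.08 kg. Origin at the centre of its underside. Grip its body in the upper part (45 to 66 mm up), above the cell's walls.
- oiler_b: Second loose oil bottle, the same.
- oiler_c: Same bottle, already standing in cell_2.
- oiler_d: Same bottle, already standing in cell_4.
- cabinet_corner (a point): Foremost right corner of the fixed grey drawer cabinet behind the work (290 mm wide, one drawer open toward the robot), taken at the height of its top, 196 mm above the bench. The cabinet lies beyond this point, to the left and away from the robot: carry things past it higher than its top or nearer the robot.
- wrench_10: Bystander: combination wrench lying flat, 144 mm long (its y), 21 mm wide, 7 mm high. Origin under its middle.
- parts_dish: Bystander: small white dish with washers, 65 mm across, 20 mm high. Origin at the centre of its underside.
- nut_driver: Bystander: nut driver with a red handle, 186 mm long (its y), 29 mm high. Origin under its middle.
Mind the look-alikes: they are no part of the job. What is shaped like the oiler_c but blue is not meant.

How it is judged:
By the outcome, as a careful person would: the job done as asked, in the order asked, and still so for the second after the job is handed in, while the arm keeps its last pose, push and grip.
It also fails if it takes over 72 s, if anything falls off the work surface, if the arm or the gripper's body presses on something with over 40 N, if the wrist force passes 120 N, or if a joint passes its speed limit or range.

### The arm

A 6-joint arm with a two-finger parallel gripper is mounted at the origin on a cart in front of the work surface, level with it; the furniture and walls round the work are solid. World frame = base frame: x ahead of the robot, y to its left, z up, the work surface at z = 0. Lengths are in mm, angles in rad, forces in N, time in s.
With the tool pointing down it reaches from about 350 to 950 mm from the base axis. Payload 17.4 kg.
Tool frame: the origin (TCP) lies between the finger pads, 19 mm behind the fingertips; this is the grasp point; z points along the fingers, y is the direction in which the jaws open and shut (so a half turn about z gives the same grasp; the last joint's range is limited). The gripper opens to 93 mm and grips with 3 to 60 N. Pads are 15 mm wide; open, the fingers measure 128 mm over their backs; the gripper's body (75 mm by 188 mm) begins 65 mm behind the grasp point.
Start: joints at [-1.37, 0.116, 1.442, -0, 1.584, -0.038], TCP at [159.652, -655.853, 237.446] pointing down, gripper open.
Joint ranges: [-2.83, 2.83], [-0.83, 2.19], [0.07, 2.5], [-1.14, 4.28], [0.01, 3], [-2.97, 2.97]. Speed limits (rad/s): [1.89, 1.89, 2.22, 3.14, 3.14, 3.14].

### API

Orientations are given as a unit quaternion [w, x, y, z].
In Python, from rig import sense, viewer, job gives the robot as it stands. The module is installed in compiled form; this text tells all that it offers.
- The arm moves only by the shell command python3 -m crank 'ROWS' [FORCE]. ROWS is JSON, a list of rows, each a list of 7 numbers: the finger opening in m, from 0 to 0.093, then the shift along the tool's x, y, z in m, then the turn, a rotation vector about the tool's x, y, z in degrees. A call has 1 to 12 rows; each row is the pose to reach, as a shift and turn from the pose commanded when the call began, along the tool's axes at that moment; what a row does not reach only later rows make up. A row lasts 1/8 s, in which the tool goes at most 62.5 mm and 10.7 degrees, less where a joint would pass 70% of its speed; a pose out of reach is approached as far as the arm can. A call with a gripper value outside its range is refused whole. The fingers move at their own pace and stop on an object; FORCE is the grip in N (left out, the last holds). Time passes only in rows, so rows that repeat a pose let the fingers close. It gives the time, the measured TCP pose, the force and the opening at its end, in the units of the state.
- sense(): the state, without advancing time (a new reading comes with each control period).
- viewer.grab_frame(name): name is "scene" or "top" or "wrist"; returns a dict with "pixels" (400x640x3 uint8, red, green, blue), "depth" (400x640 float32, mm along the optical axis (not along the pixel's ray), 0 where there is no reading), "camera_matrix" (3x3 intrinsics, pixels), "R" (3x3) and "t" (3): a world point X has camera coordinates R X + t. Camera axes: x right, y down, z forward; pixel columns grow to the right and rows downward; lengths in mm; the calibration is good to about 2 mm. A picture is of the moment at which its call begins.
- job.hand_in(): hands the job in, once; it reports no verdict.
Trained networks look in the newest picture that a camera, given by its name, has taken for a name from the list of things; names that differ only in an ending like _2 or _b are one class to them, and where a whole thing is asked for, a point or a joint stands for the part that bears it (a point fixed in the world has none). Each returns a list of dicts, best first, with "p" (0 to 1); they miss things now and then, are a little off and sometimes report something else, mostly with a low value. They report only what shows in the picture. A call takes as long as a camera call. They do not tell look-alikes from the thing itself.
- viewer.recognise(target, camera): "extent" ([left, top, right, bottom] in pixels, round what is visible of it).
- viewer.masks_of(target, camera): "mask" (400x640 bool, what is visible of it) and "extent" ([left, top, right, bottom] in pixels, round what is visible of it).
- viewer.place_of(target, camera): "point" ([row, column] in pixels: a listed point, or the origin of a listed thing).
The state is a dict: "t": time; "joint_positions": joint angles; "qd": joint speeds; "joint_torque": joint torques, N m; "eef_pos": TCP position; "ee_rot": TCP orientation; "wrist_force": force on the tool from outside, world axes, zero at the start; "torque": the same for the moment, N m; "finger_gap": finger opening in mm.
Only numpy, scipy, OpenCV 4.12 (cv2) and the standard library are available. Lean on these libraries where they do the work, as an engineer would, in place of code of your own. Each camera call takes 0.05 s, during which the arm holds its last target. There are 200 camera calls.

## Working session

There is one attempt and no reset: what is moved stays moved. The work goes in short steps, Python scripts to look and compute and a shell command to move; the robot and the scene stay as the last step left them, time stands still between calls to the robot, and variables do not carry over. Pictures are saved under pics/ and viewed, about 8 in all and at most 12, crops included, and the job is handed in when it is done.

```bash
mkdir -p pics
cat > h.py <<'E'
import numpy as np, cv2
from rig import sense, viewer, job
def grab(n): return viewer.grab_frame(n)
def save(f,name,box=None,s=1):
    p=f["pixels"][:,:,::-1]
    if box: p=p[box[1]:box[3],box[0]:box[2]]
    cv2.imwrite("pics/"+name,cv2.resize(np.ascontiguousarray(p),None,fx=s,fy=s,interpolation=cv2.INTER_CUBIC))
def cloud(f):
    K=f["camera_matrix"];d=f["depth"];v,u=np.mgrid[:400,:640]
    c=np.stack([(u-K[0,2])/K[0,0]*d,(v-K[1,2])/K[1,1]*d,d],-1)
    return (c-f["t"])@f["R"]
def proj(f,X):
    c=f["R"]@np.array(X,float)+f["t"];p=f["camera_matrix"]@c;return p[:2]/p[2]
def atz(f,u,v,z):
    r=f["R"].T@(np.linalg.inv(f["camera_matrix"])@[u,v,1]);o=-f["R"].T@f["t"]
    return o+r*(z-o[2])/r[2]
def tool():
    s=sense();q=s["ee_rot"];from scipy.spatial.transform import Rotation as R
    return np.array(s["eef_pos"]),R.from_quat([q[1],q[2],q[3],q[0]]).as_matrix(),s
E
python3 - <<'E'
from h import *
np.set_printoptions(precision=1,suppress=True)
fs={n:grab(n) for n in("scene","top")}
for n,f in fs.items():
    save(f,n+".png",s=1.25); print(n,-f["R"].T@f["t"])
    P=cloud(f)
    for t in("oiler_a","carrier","dock"):
        for r in viewer.masks_of(t,n):
            m=r["mask"]; q=P[m&(f["depth"]>0)]
            print(t,round(r["p"],2),r["extent"],np.median(q,0),np.percentile(q,95,0), f["pixels"][m].mean(0))
    for t in("cell_1","grip_mid","catch_far_pad","catch_near_pad","cabinet_corner","carrier"):
        print(t,[(round(r["p"],2),np.array(r["point"])) for r in viewer.place_of(t,n)])
p,R,s=tool();print(p,R)
E
```

```text
scene [-246.2  125.9 1105.5]
oiler_a 0.64 [185.9, 249.5, 207.7, 282.8] [496.4  52.8  53.2] [512.1  69.4  84.5] [ 47.6  78.  135.9]
oiler_a 0.54 [345.8, 168.9, 359.6, 194.5] [ 544.8 -419.8   61. ] [ 588.3 -406.    90.3] [177.3 137.3 111.6]
cell_1 []
grip_mid []
catch_far_pad [(0.44, array([191.7, 352.2])), (0.22, array([145.9, 298.2]))]
catch_near_pad []
cabinet_corner [(0.76, array([149.5, 295.2]))]
carrier []
top [ 310.5 -258.8 1164.7]
oiler_a 0.84 [396.2, 146.8, 415.5, 170.3] [ 543.6 -419.5   59.4] [ 561.5 -405.    82.4] [110.4  84.6  71.7]
oiler_a 0.82 [320.0, 185.1, 339.1, 203.7] [ 454.3 -244.    74.3] [ 473.1 -227.6   96.5] [100.5  72.8  64. ]
oiler_a 0.76 [196.6, 166.8, 217.2, 184.6] [501.5  45.2  59.9] [518.1  60.2  83.6] [25.3 41.9 79.7]
oiler_a 0.68 [392.3, 202.6, 413.4, 221.4] [ 423.6 -410.8   59.6] [ 444.  -396.3   82.8] [113.6  85.6  72.7]
oiler_a 0.5 [264.3, 165.4, 279.4, 184.6] [ 501.8 -115.7   75.8] [523.8 -97.5  97.6] [98.1 71.3 65.4]
carrier 0.59 [240.2, 157.1, 342.7, 211.1] [ 491.4 -159.    32.7] [542.9 -47.5 108.6] [54.5 65.4 90.2]
dock 0.95 [230.3, 150.2, 354.4, 223.6] [ 475.4 -171.6   10.5] [562.  -26.4  24.6] [76.7 78.  78. ]
cell_1 [(0.93, array([195.7, 328.8])), (0.74, array([191.2, 309.9])), (0.69, array([178.5, 275. ])), (0.59, array([172.1, 257.2]))]
grip_mid [(0.68, array([178.2, 289.3])), (0.2, array([196.5, 326.1]))]
catch_far_pad [(0.47, array([167.6, 295. ])), (0.3, array([168.9, 257.1]))]
catch_near_pad [(0.7, array([171. , 255.8])), (0.56, array([196.8, 331.7])), (0.53, array([190.3, 282. ]))]
cabinet_corner [(0.68, array([114.6, 347.6])), (0.51, array([188.5, 308.8]))]
carrier [(0.94, array([182.6, 290.7]))]
[ 159.6 -655.9  237.5] [[ 1.   0.2 -0. ]
 [ 0.2 -1.  -0. ]
 [-0.   0.  -1. ]]
```

View pics/top.png

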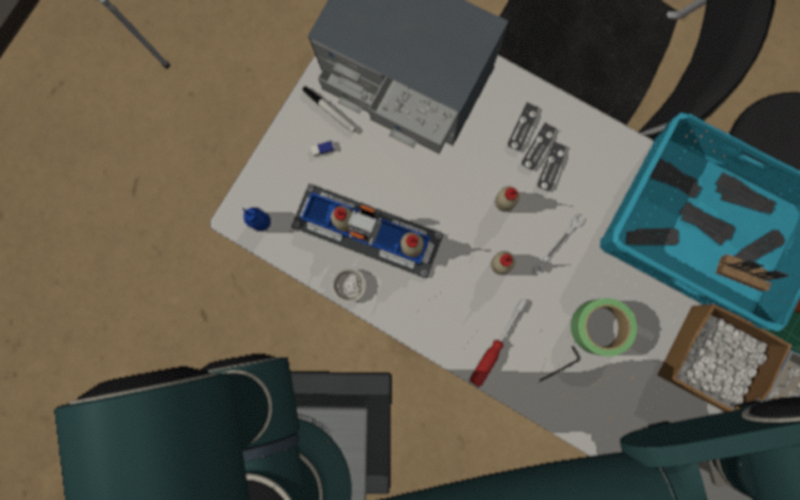

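View pics/scene.png

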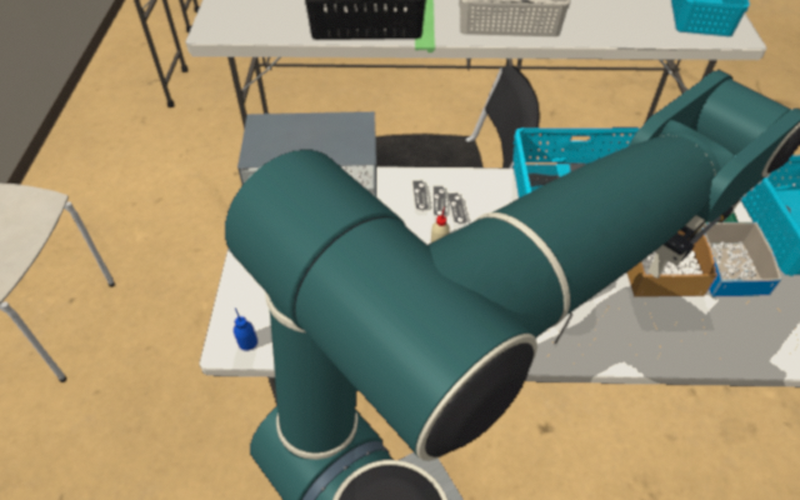

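Loose bottles: the cream ones at top px (507,197) and (502,262), off the carrier. The blue one at (257,218) is the look-alike and stays. The bottles at (340,217) and (411,244) are already in cells 2 and 4, so cell 1 is at about (318,210) and cell 3 at about (385,235), with +y to the left.

Run:
```python
from h import *
np.set_printoptions(precision=3,suppress=True)
f=grab("top");P=cloud(f);w=grab("wrist")
px=f["pixels"].astype(int)
red=(px[...,0]>110)&(px[...,1]<70)&(px[...,2]<70)
for r in viewer.place_of("oiler_a","top"):
    print(round(r["p"],2),atz(f,r["point"][1],r["point"][0],0))
n,l,st,c=cv2.connectedComponentsWithStats(red.astype(np.uint8))
for i in range(1,n):
    if st[i,4]>12: print("red",c[i],st[i,4],np.median(P[l==i],0))
r=viewer.place_of("cabinet_corner","top")[0]["point"];print("cab",atz(f,r[1],r[0],196))
p,R,s=tool();print(p,R)
print("wristcam in tool:",R.T@(-w["R"].T@w["t"]-p),"\n",w["R"]@R,w["camera_matrix"])
save(f,"topc.png",(180,100,440,260),3)
```

```text
0.78 [ 422.867 -412.503    0.   ]
0.63 [508.87   52.849   0.   ]
0.61 [ 551.935 -425.12     0.   ]
0.61 [ 504.757 -110.494    0.   ]
0.58 [ 477.777 -191.297    0.   ]
0.57 [ 466.964 -247.251    0.   ]
red [407.82 154.52] 50 [ 550.038 -421.646   80.266]
red [271.268 170.357] 56 [ 509.595 -112.62    94.008]
red [328.635 192.269] 52 [ 460.751 -242.76    93.869]
red [404.111 207.87 ] 54 [ 426.912 -413.032   80.361]
red [390.731 285.368] 193 [ 251.458 -389.118   22.595]Traceback (most recent call last):
  File "<stdin>", line 11, in <module>
IndexError: list index out of range
```

Run:
```python
from h import *
np.set_printoptions(precision=3,suppress=True)
f=grab("top");w=grab("wrist")
p,R,s=tool();print(p,R)
print("wristcam in tool:",R.T@(-w["R"].T@w["t"]-p),"\n",w["R"]@R,w["camera_matrix"])
print("shift", R.T@(np.array([430,-415,300])-p))
save(f,"topc.png",(180,100,440,260),3)
```

```text
[ 159.651 -655.841  237.438] [[ 0.972  0.237 -0.   ]
 [ 0.237 -0.972  0.   ]
 [ 0.    -0.    -1.   ]]
wristcam in tool: [  75.398   -0.344 -147.199] 
 [[-0.     1.     0.   ]
 [-0.962 -0.    -0.272]
 [-0.272 -0.     0.962]] [[312.185   0.    319.763]
 [  0.    312.185 201.694]
 [  0.      0.      1.   ]]
shift [ 319.65  -170.053  -62.554]
```

View pics/topc.png

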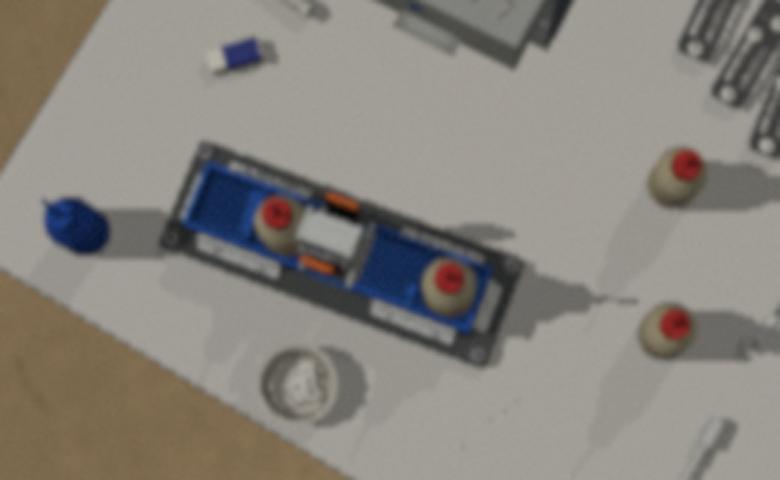

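Crop confirmed: the two free cream bottles at crop px (675,175) and (665,330), carrier cells 1 and 3 empty. I'll move above the bottles.

```bash
python3 -m crank '[[0.093,0.18,-0.075,-0.0625,0,0,-28],[0.093,0.367,-0.153,-0.0625,0,0,-55.8],[0.093,0.367,-0.153,-0.0625,0,0,-55.8],[0.093,0.367,-0.153,-0.0625,0,0,-55.8],[0.093,0.367,-0.153,-0.0625,0,0,-55.8],[0.093,0.367,-0.153,-0.0625,0,0,-55.8],[0.093,0.367,-0.153,-0.0625,0,0,-55.8],[0.093,0.367,-0.153,-0.0625,0,0,-55.8],[0.093,0.367,-0.153,-0.0625,0,0,-55.8]]' 25
cat > m.py <<'E'
from h import *
np.set_printoptions(precision=2,suppress=True)
def reds(n,zlo=60,show=True):
    f=grab(n);P=cloud(f);px=f["pixels"].astype(int)
    red=(px[...,0]>90)&(px[...,1]<0.5*px[...,0])&(px[...,2]<0.5*px[...,0])&(f["depth"]>0)&(P[...,2]>zlo)&(P[...,2]<140)
    k,l,st,c=cv2.connectedComponentsWithStats(red.astype(np.uint8))
    for i in range(1,k):
        if st[i,4]>25: print(n,"red",c[i],st[i,4],np.median(P[l==i],0),"top99",np.percentile(P[l==i],[2,98],0).ravel())
    # cream body near
    return f,P
E
python3 - <<'E'
from m import *
for n in("wrist","top"):
    f,P=reds(n)
    for r in viewer.place_of("oiler_a",n):
        print(round(r["p"],2),atz(f,r["point"][1],r["point"][0],0))
    if n=="wrist": save(f,"w1.png")
p,R,s=tool();print(p,R,s["wrist_force"])
E
```

```text
t: 2.42
eef_pos: [479.6, -420.7, 299.8]
ee_rot: [-0.0, 0.822, 0.57, -0.0]
wrist_force: [0.2, 0.3, -0.2]
finger_gap: 93.1
wrist red [243.89  25.53] 171 [ 464.   -241.82   94.49] top99 [ 456.35 -252.9    92.8   469.37 -234.5    96.18]
wrist red [234.91  33.46] 81 [ 452.46 -245.92   94.78] top99 [ 448.93 -252.49   93.3   455.49 -239.99   96.31]
wrist red [377.46 160.02] 210 [ 551.67 -422.17   80.59] top99 [ 540.84 -432.95   78.94  559.99 -414.11   82.32]
wrist red [277.77 187.63] 188 [ 429.72 -411.96   80.54] top99 [ 418.47 -422.32   79.04  437.39 -403.93  115.59]
0.85 [ 456.91 -242.96    0.  ]
0.75 [ 546.53 -420.53    0.  ]
0.62 [ 427.82 -415.45    0.  ]
0.21 [ 457.57 -237.25    0.  ]
top red [408.43 154.82] 61 [ 549.19 -423.15   80.23] top99 [ 540.16 -431.62   77.71  559.07 -415.72  109.35]
top red [271.91 170.71] 68 [ 507.32 -115.17   94.61] top99 [ 498.52 -123.8    79.67  521.11 -105.6   125.25]
top red [328.79 192.71] 56 [ 458.44 -243.79   94.32] top99 [ 449.79 -252.62   91.3   469.82 -235.17  126.63]
0.88 [511.64  49.     0.  ]
0.83 [ 510.52 -118.22    0.  ]
0.61 [ 455.87 -240.8     0.  ]
0.56 [ 552.61 -416.1     0.  ]
[ 479.3  -421.04  299.86] [[ 0.35  0.94 -0.  ]
 [ 0.94 -0.35  0.  ]
 [-0.   -0.   -1.  ]] [-0.    0.03 -0.22]
```

View pics/w1.png

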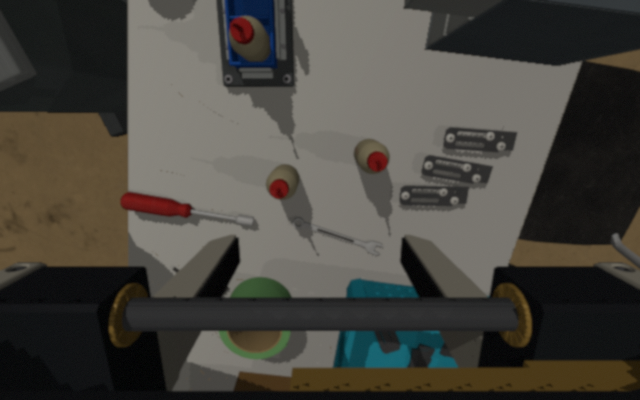

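Wrist view: loose bottles at (371,156) and (283,182), carrier end at the top (250,40). The tool is aligned with the carrier. Picking the far one (550,-422).

```bash
python3 -m crank '[[0.093,0.023,0.05,0.03,0,0,0],[0.093,0.023,0.067,0.08,0,0,0],[0.093,0.023,0.067,0.14,0,0,0],[0.093,0.023,0.067,0.2,0,0,0],[0.093,0.023,0.067,0.23,0,0,0],[0.093,0.023,0.067,0.242,0,0,0],[0.093,0.023,0.067,0.242,0,0,0],[0.03,0.023,0.067,0.242,0,0,0],[0.03,0.023,0.067,0.242,0,0,0],[0.03,0.023,0.067,0.242,0,0,0],[0.03,0.023,0.067,0.242,0,0,0],[0.03,0.023,0.067,0.242,0,0,0]]' 25
python3 - <<'E'
from m import *
f,P=reds("wrist"); save(f,"w2.png"); p,R,s=tool();print(p,s["wrist_force"],s["finger_gap"])
E
```

```text
t: 4.12
eef_pos: [550.9, -422.3, 58.0]
ee_rot: [-0.0, 0.822, 0.57, -0.0]
wrist_force: [-0.1, 0.6, 1.1]
finger_gap: 47.5
wrist red [320.57 284.15] 990 [ 552.43 -420.18   80.66] top99 [ 541.17 -428.37   79.42  560.41 -413.67   81.87]
wrist red [ 75.87 343.58] 267 [ 431.31 -409.06   80.5 ] top99 [ 427.95 -417.29   79.22  435.06 -404.     81.85]
wrist red [312.25 359.75] 28 [ 546.69 -425.94  117.82] top99 [ 545.37 -426.85  116.81  547.34 -424.56  118.58]
wrist red [ 77.62 368.9 ] 40 [ 424.55 -422.18   80.79] top99 [ 422.74 -424.72   80.01  426.21 -419.79   81.59]
[ 550.88 -422.32   57.97] [-0.81  0.47  0.82] 43.65307187621384
```

```bash
python3 -m crank '[[0.03,0,0,0,0,0,0],[0.03,0,0,0,0,0,0],[0.03,0,0,-0.04,0,0,0],[0.03,0,0,-0.1,0,0,0],[0.03,0.0,0,-0.16,0,0,0],[0.03,0.04,-0.03,-0.192,0,0,0],[0.03,0.08,-0.063,-0.192,0,0,0],[0.03,0.12,-0.095,-0.192,0,0,0],[0.03,0.16,-0.127,-0.192,0,0,0],[0.03,0.185,-0.147,-0.192,0,0,0],[0.03,0.185,-0.147,-0.192,0,0,0]]' 25
python3 - <<'E'
from m import *
f,P=reds("wrist"); save(f,"w3.png",s=1.25); p,R,s=tool();print(p,s["wrist_force"],s["finger_gap"])
for t in("cell_1","grip_mid","catch_far_pad","catch_near_pad"):
  for r in viewer.place_of(t,"wrist"):
    v,u=r["point"]; print(t,round(r["p"],2),u,v,atz(f,u,v,14 if t=="cell_1" else 92))
np.savez("w3.npz",**f)
E
```

```text
t: 5.55
eef_pos: [477.7, -196.1, 250.5]
ee_rot: [0.001, 0.821, 0.571, 0.0]
wrist_force: [0.1, 0.6, 0.3]
finger_gap: 38.9
wrist red [319.07 100.5 ] 452 [ 507.31 -114.14   94.65] top99 [ 497.65 -123.58   93.04  517.05 -104.4   130.7 ]
wrist red [290.63 149.91] 145 [ 467.61 -145.67  108.3 ] top99 [ 462.41 -156.97  106.41  472.46 -135.51  109.88]
wrist red [345.48 150.17] 160 [ 514.8  -163.58  108.29] top99 [ 509.64 -174.81  106.67  519.95 -152.64  110.  ]
wrist red [342.31 359.16] 212 [ 428.64 -408.03   80.17] top99 [ 419.42 -419.16   70.92  435.76 -402.27   85.8 ]
[ 478.01 -197.09  250.33] [ 0.15 -0.11 -0.99] 39.09162799859573
cell_1 0.94 319.3 178.1 [ 476.38 -197.69   14.  ]
cell_1 0.68 322.4 58.1 [527.86 -69.6   14.  ]
cell_1 0.57 319.7 214.3 [ 460.25 -242.46   14.  ]
grip_mid 0.83 318.3 146.8 [ 491.8  -153.63   92.  ]
catch_near_pad 0.91 291.6 149.5 [ 466.58 -147.01   92.  ]
```

View pics/w3.png

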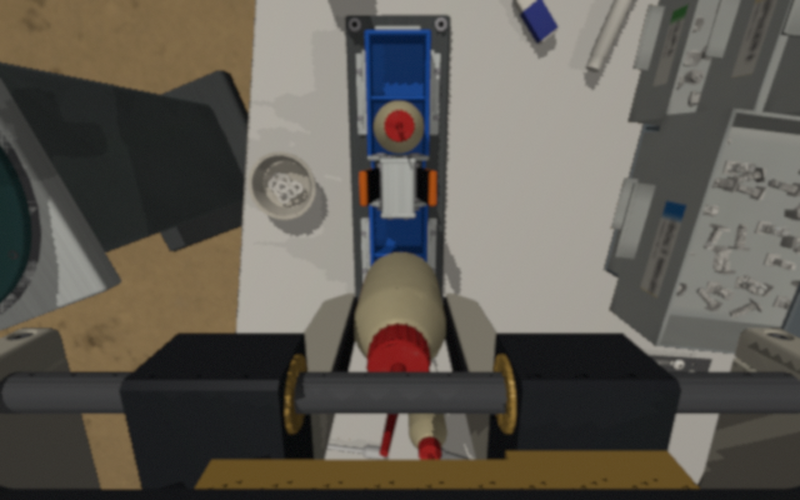

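Run:
```python
from m import *
f=dict(np.load("w3.npz"));P=cloud(f);px=f["pixels"].astype(int)
v,u=np.mgrid[:400,:640]
near=(np.hypot(P[...,0]-492,P[...,1]+154)<200)&(f["depth"]>0)&(v<265)
blue=(px[...,2]>1.6*px[...,0])&(px[...,2]>50)&near
q=P[blue&(P[...,2]>40)&(P[...,2]<48)];print(len(q),np.median(q[:,2]))
a=np.radians(69.64);X=np.array([np.sin(a),-np.cos(a)]);Y=np.array([np.cos(a),np.sin(a)])
o=np.array([491.5,-154.5]);d=q[:,:2]-o;ux=d@X;uy=d@Y
print("y range",np.percentile(uy,[1,99.5]),uy.max())
for lo in range(20,120,20):
    m=(uy>lo)&(uy<lo+20);print(lo,np.percentile(ux[m],[1,50,99]),m.sum())
for lo in range(-60,20,20):
    m=(uy>lo)&(uy<lo+20);print(lo,np.percentile(ux[m],[1,99]) if m.sum() else 0)
# dock plate edges (fit) at z~10: dark
dk=near&(P[...,2]>5)&(P[...,2]<14)
d=P[dk][:,:2]-o;ux=d@X;uy=d@Y;k=(abs(ux)<60)
print("dock y max",np.percentile(uy[k],[99,99.8]))
for lo in range(-60,140,25):
    m=(uy>lo)&(uy<lo+25)&(abs(ux)<60);print(lo,np.percentile(ux[m],[1,99]))
```

```text
1485 44.99000786319169
y range [-72.73 119.18] 119.31946610649297
20 [-27.66 -23.37  25.84] 146
40 [-26.25  22.31  26.49] 141
60 [-26.68   0.7   26.13] 287
80 [-26.36  22.51  25.75] 147
100 [-27.7   -0.22  26.35] 411
-60 [-26.29  26.15]
-40 [-26.91  25.81]
-20 0
0 0
dock y max [139.56 140.03]
-60 [-46.53  46.06]
-35 [-47.24  45.58]
-10 [-47.27  46.14]
15 [-47.02  45.45]
40 [-47.03  45.78]
65 [-46.98  45.86]
90 [-47.07  45.34]
115 [-47.01  45.32]
```

Wrist view: carrier centred around px (398,190) of the enlarged picture, with cell 1 empty at the top (398,60), bottle in cell 2, and the held bottle below. Yaw agrees with the tool to about 0.2°. Lowering into cell 1.

```bash
python3 -m crank '[[0.03,0.05,-0.0024,0,0,0,0],[0.03,0.11,-0.0024,0,0,0,0],[0.03,0.1366,-0.0024,0.02,0,0,0],[0.03,0.1366,-0.0024,0.08,0,0,0],[0.03,0.1366,-0.0024,0.12,0,0,0],[0.03,0.1366,-0.0024,0.135,0,0,0],[0.03,0.1366,-0.0024,0.145,0,0,0],[0.03,0.1366,-0.0024,0.152,0,0,0],[0.03,0.1366,-0.0024,0.158,0,0,0]]'
python3 - <<'E'
from m import *
f=grab("wrist");save(f,"w4.png"); p,R,s=tool();print(p,s["wrist_force"],s["finger_gap"])
E
```

```text
t: 6.92
eef_pos: [524.2, -68.9, 92.7]
ee_rot: [0.001, 0.822, 0.57, 0.001]
wrist_force: [0.2, 0.2, 0.4]
finger_gap: 38.9
[523.83 -68.81  91.74] [ 0.56  0.47 -1.27] 39.17669835440251
```

View pics/w4.png

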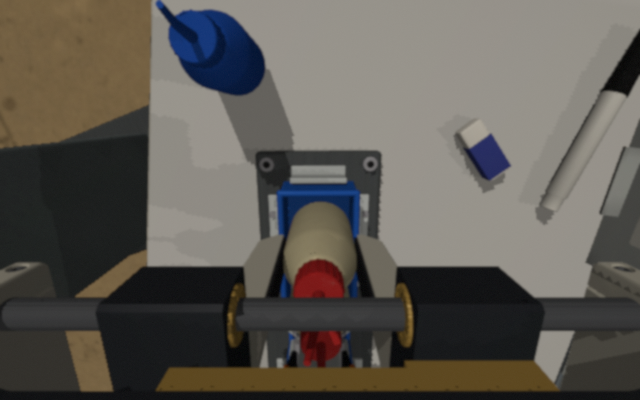

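Bottle 1 is inside cell 1's walls (320,245) without contact force. Lower, release and lift.

```bash
python3 -m crank '[[0.03,0,0,0.01,0,0,0],[0.03,0,0,0.017,0,0,0],[0.03,0,0,0.0195,0,0,0],[0.03,0,0,0.0195,0,0,0],[0.065,0,0,0.0195,0,0,0],[0.065,0,0,0.0195,0,0,0],[0.065,0,0,0.0195,0,0,0],[0.07,0,0,-0.02,0,0,0],[0.08,0,0,-0.08,0,0,0],[0.093,0,0,-0.14,0,0,0],[0.093,0,0,-0.16,0,0,0]]'
python3 - <<'E'
from m import *
f,P=reds("wrist");p,R,s=tool();print(p,s["wrist_force"],s["finger_gap"])
t=np.array([428,-413,58.]);print(R.T@(t-p))
E
```

```text
t: 8.35
eef_pos: [524.3, -69.0, 256.1]
ee_rot: [0.002, 0.822, 0.57, 0.002]
wrist_force: [0.9, -0.0, -0.7]
finger_gap: 92.2
wrist red [318.64 191.49] 387 [524.05 -68.58  94.63] top99 [513.29 -79.86  89.22 533.47 -58.99 129.62]
wrist red [318.91 234.07] 381 [ 507.99 -112.15   94.6 ] top99 [ 497.73 -123.08   87.43  517.1  -102.43  124.8 ]
wrist red [341.95 275.48] 120 [ 515.61 -160.21  108.15] top99 [ 509.71 -173.59   86.09  520.41 -150.79  109.73]
wrist red [294.33 277.49] 87 [ 467.85 -144.16  108.33] top99 [ 462.91 -155.7   106.36  472.45 -134.62  109.99]
wrist red [314.83 342.03] 116 [ 454.79 -237.75   94.6 ] top99 [ 450.28 -249.99   86.66  460.96 -231.94  101.77]
[524.47 -68.95 256.7 ] [-0.35 -0.08  2.54] 92.33916488319632
[-356.21   29.2   198.54]
```

Bottle 1 is seated: its cap is at z 94.6, same as oiler_c's. Now the second bottle.

```bash
python3 -m crank '[[0.093,-0.05,0.004,0,0,0,0],[0.093,-0.11,0.009,0,0,0,0],[0.093,-0.17,0.014,0,0,0,0],[0.093,-0.23,0.019,0,0,0,0],[0.093,-0.29,0.024,0,0,0,0],[0.093,-0.34,0.029,0.02,0,0,0],[0.093,-0.3555,0.0295,0.08,0,0,0],[0.093,-0.3555,0.0295,0.1,0,0,0]]'
python3 - <<'E'
from m import *
f,P=reds("wrist");p,R,s=tool();print(p,R)
E
```

```text
t: 9.4
eef_pos: [424.9, -411.5, 146.7]
ee_rot: [-0.003, 0.822, 0.569, -0.001]
wrist_force: [0.2, 0.0, -0.1]
finger_gap: 92.7
wrist red [325.49 222.72] 481 [ 428.29 -412.3    80.57] top99 [ 418.36 -422.72   79.36  437.48 -404.48   81.99]
[ 425.33 -410.69  146.28] [[ 0.35  0.94 -0.  ]
 [ 0.94 -0.35  0.01]
 [ 0.   -0.01 -1.  ]]
```

```bash
python3 -m crank '[[0.093,0,0,0,0,0,0],[0.093,0,0,0,0,0,0]]'; python3 -c "
from h import *
p,R,s=tool();print(p,R.T@(np.array([428,-413.2,58])-p))"
```

```text
t: 9.7
eef_pos: [427.7, -411.9, 154.3]
ee_rot: [0.001, 0.821, 0.57, 0.0]
wrist_force: [0.2, -0.3, 0.6]
finger_gap: 92.6
[ 427.66356805 -411.89480303  154.27853296] [-0.98756837  0.51844591 96.28150683]
```

```bash
python3 -m crank '[[0.093,-0.001,0,0.05,0,0,0],[0.093,-0.001,0,0.08,0,0,0],[0.085,-0.001,0,0.095,0,0,0],[0.03,-0.001,0,0.095,0,0,0],[0.03,-0.001,0,0.095,0,0,0],[0.03,-0.001,0,0.095,0,0,0],[0.03,-0.001,0,0.095,0,0,0],[0.03,-0.001,0,0.095,0,0,0],[0.03,-0.001,0,0.095,0,0,0],[0.03,-0.001,0,0.095,0,0,0]]' 25
python3 - <<'E'
from m import *
f,P=reds("wrist");p,R,s=tool();print(p,s["finger_gap"])
E
```

```text
t: 10.95
eef_pos: [426.4, -413.1, 57.3]
ee_rot: [0.0, 0.822, 0.57, 0.0]
wrist_force: [-0.3, -0.7, 4.0]
finger_gap: 39.9
wrist red [315.94 283.54] 988 [ 426.33 -409.33   80.89] top99 [ 415.1  -417.28   79.69  434.27 -402.84   82.05]
wrist red [323.85 352.  ] 27 [ 427.24 -414.22  118.01] top99 [ 426.14 -415.16  117.19  427.99 -412.99  118.83]
[ 426.42 -413.11   57.21] 40.11511807326003
```

```bash
python3 -m crank '[[0.03,0,0,-0.05,0,0,0],[0.03,0,0,-0.11,0,0,0],[0.03,0,0,-0.17,0,0,0],[0.03,0.05,-0.007,-0.18,0,0,0],[0.03,0.11,-0.015,-0.18,0,0,0],[0.03,0.17,-0.023,-0.18,0,0,0],[0.03,0.21,-0.029,-0.18,0,0,0],[0.03,0.2178,-0.0292,-0.18,0,0,0],[0.03,0.2178,-0.0292,-0.18,0,0,0],[0.03,0.2178,-0.0292,-0.18,0,0,0]]'
python3 - <<'E'
from m import *
p,R,s=tool();print(p,s["finger_gap"]);print("shift",R.T@(np.array([475.2,-198.9,72.8])-p))
f=grab("wrist");P=cloud(f);px=f["pixels"].astype(int)
red=(px[...,0]>90)&(px[...,1]<0.5*px[...,0])&(px[...,2]<0.5*px[...,0])&(abs(P[...,2]-p[2]-23)<4)&(np.hypot(P[...,0]-p[0],P[...,1]-p[1])<25)
q=(P[red]-p)@R;print("cap in tool",np.median(q,0),np.percentile(q,[2,98],0))
E
```

```text
t: 12.25
eef_pos: [475.1, -199.7, 236.7]
ee_rot: [-0.0, 0.822, 0.569, -0.0]
wrist_force: [-0.1, 0.2, -0.5]
finger_gap: 39.7
[ 475.11 -199.68  236.74] 39.72149547660938
shift [  0.79  -0.12 163.94]
cap in tool [  3.63  -1.96 -23.56] [[ -3.02 -11.78 -25.35]
 [ 10.1    8.32 -19.77]]
```

```bash
python3 -m crank '[[0.03,0.0013,0.0008,0.05,0,0,0],[0.03,0.0013,0.0008,0.09,0,0,0],[0.03,0.0013,0.0008,0.115,0,0,0],[0.03,0.0013,0.0008,0.13,0,0,0],[0.03,0.0013,0.0008,0.139,0,0,0],[0.03,0.0013,0.0008,0.145,0,0,0],[0.03,0.0013,0.0008,0.145,0,0,0]]'
python3 - <<'E'
from m import *
f=grab("wrist");save(f,"w5.png"); p,R,s=tool();print(p,s["wrist_force"],s["finger_gap"])
E
```

```text
t: 13.18
eef_pos: [476.7, -197.9, 92.2]
ee_rot: [0.0, 0.822, 0.57, 0.0]
wrist_force: [-0.1, -0.5, -2.3]
finger_gap: 39.6
[ 476.74 -197.94   92.46] [-0.07 -0.91 -0.42] 40.05176158006689
```

View pics/w5.png

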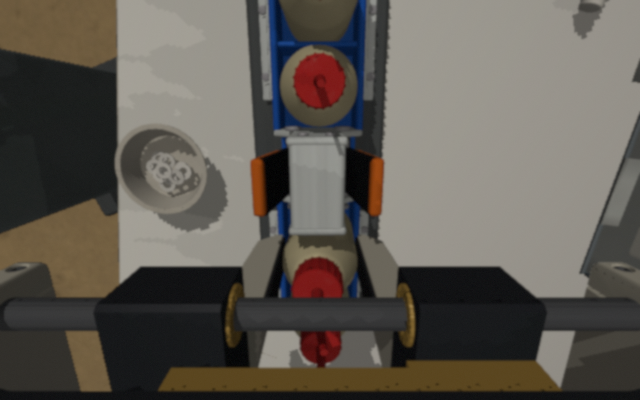

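Bottle 2 is inside cell 3 (318,250), no contact force. Lower, release and lift.

```bash
python3 -m crank '[[0.03,0,0,0.01,0,0,0],[0.03,0,0,0.017,0,0,0],[0.03,0,0,0.0193,0,0,0],[0.03,0,0,0.0193,0,0,0],[0.065,0,0,0.0193,0,0,0],[0.065,0,0,0.0193,0,0,0],[0.065,0,0,0.0193,0,0,0],[0.07,0,0,-0.02,0,0,0],[0.08,0,0,-0.08,0,0,0],[0.093,0,0,-0.14,0,0,0],[0.093,0,0,-0.14,0,0,0],[0.093,0,0,-0.14,0,0,0]]'
python3 - <<'E'
from m import *
f,P=reds("wrist");p,R,s=tool();print(p,s["finger_gap"])
save(f,"w6.png")
a=np.radians(69.64);X=np.array([np.sin(a),-np.cos(a)]);Y=np.array([np.cos(a),np.sin(a)]);o=np.array([491.5,-154.5])
px=f["pixels"].astype(int);org=(px[...,0]>120)&(px[...,2]<60)&(px[...,1]>.28*px[...,0])&(px[...,1]<.7*px[...,0])&(P[...,2]>70)&(P[...,2]<115)
d=P[org];x=(d[:,:2]-o)@X;y=(d[:,:2]-o)@Y
for m in(x<0,x>0): print(m.sum(),np.percentile(x[m],[2,50,98]),np.percentile(y[m],[2,50,98]))
print("shift",R.T@(np.array([*o,92])-p))
E
```

```text
t: 14.72
eef_pos: [476.4, -197.8, 231.4]
ee_rot: [-0.0, 0.822, 0.57, -0.0]
wrist_force: [-0.0, 1.0, -0.8]
finger_gap: 92.7
wrist red [319.24  37.44] 527 [523.9  -70.93  94.65] top99 [513.01 -79.81  93.06 533.13 -60.65 130.59]
wrist red [319.84  96.99] 510 [ 507.64 -114.14   94.72] top99 [ 497.54 -123.52   93.08  517.07 -104.34  131.11]
wrist red [289.27 151.16] 151 [ 467.07 -147.09  108.45] top99 [ 462.24 -157.25  107.    472.29 -135.7   109.86]
wrist red [348.46 150.41] 175 [ 515.03 -164.11  108.35] top99 [ 509.71 -175.28  106.6   520.07 -152.81  109.69]
wrist red [321.84 198.  ] 421 [ 478.45 -197.92   94.61] top99 [ 467.73 -208.97   93.07  487.59 -189.14  129.87]
wrist red [319.92 244.58] 414 [ 459.63 -242.18   94.79] top99 [ 449.34 -252.46   89.12  469.41 -232.68  125.67]
[ 476.19 -197.67  230.59] 92.66754452251078
177 [-27.79 -25.15  -0.71] [-12.31   2.48  99.21]
162 [ 0.46 24.72 27.49] [-11.6    2.26 100.61]
shift [ 45.78  -0.57 138.6 ]
```

View pics/w6.png

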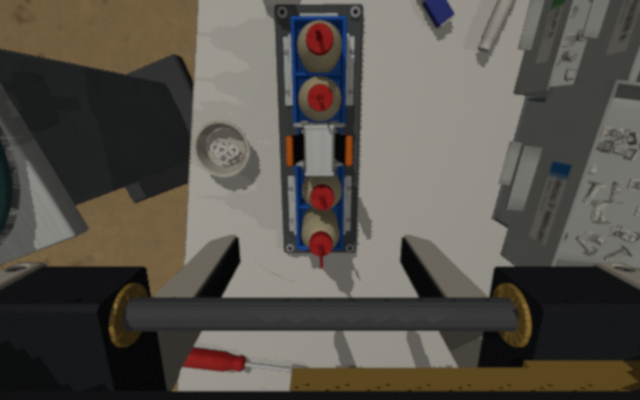

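All four caps at z≈94.6, upright in their cells: (319,40), (320,97), (321,197), (320,243). Bystanders untouched. Now over the handle, descend and pinch.

```bash
python3 -m crank '[[0.093,0.03,-0.0006,0,0,0,0],[0.093,0.0448,-0.0006,0.02,0,0,0],[0.093,0.0448,-0.0006,0.07,0,0,0],[0.093,0.0448,-0.0006,0.115,0,0,0],[0.093,0.0448,-0.0006,0.135,0,0,0],[0.093,0.0448,-0.0006,0.139,0,0,0],[0.093,0.0448,-0.0006,0.139,0,0,0]]' && python3 -m crank '[[0.03,0,0,0,0,0,0],[0.03,0,0,0,0,0,0],[0.03,0,0,0,0,0,0],[0.03,0,0,0,0,0,0],[0.03,0,0,0,0,0,0],[0.03,0,0,0,0,0,0],[0.03,0,0,0,0,0,0],[0.03,0,0,0,0,0,0],[0.03,0,0,0,0,0,0],[0.03,0,0,0,0,0,0]]' 40
python3 - <<'E'
from m import *
f=grab("wrist");save(f,"w7.png"); p,R,s=tool();print(p,s["wrist_force"],s["finger_gap"])
E
```

```text
t: 15.65
eef_pos: [492.1, -155.9, 93.9]
ee_rot: [0.0, 0.822, 0.57, 0.0]
wrist_force: [-0.5, -0.2, -0.6]
finger_gap: 92.9
t: 16.9
eef_pos: [491.6, -155.6, 94.1]
ee_rot: [-0.0, 0.822, 0.57, -0.0]
wrist_force: [-7.7, 4.0, 14.1]
finger_gap: 38.8
[ 491.59 -155.63   94.08] [-8.32  2.25 13.06] 38.565633523286635
```

```bash
python3 -m crank '[[0.03,0,0,0,0,0,0],[0.03,0,0,-0.003,0,0,0],[0.03,0,0,-0.007,0,0,0],[0.03,0,0,-0.012,0,0,0],[0.03,0,0,-0.012,0,0,0]]' 42
python3 - <<'E'
from m import *
f,P=reds("wrist");save(f,"w8.png",s=1); p,R,s=tool();print(p,s["wrist_force"],s["torque"],s["finger_gap"])
E
```

```text
t: 17.58
eef_pos: [491.8, -155.7, 105.3]
ee_rot: [0.0, 0.822, 0.57, 0.0]
wrist_force: [-0.2, -0.5, -7.2]
finger_gap: 39.1
wrist red [321.15  75.92] 1821 [525.02 -70.21 105.83] top99 [513.95 -80.1  104.42 534.04 -60.59 107.46]
wrist red [320.97 178.6 ] 1624 [ 508.36 -112.55  105.89] top99 [ 498.07 -122.76  101.94  517.95 -103.2   134.57]
wrist red [284.59 267.94] 475 [ 477.99 -143.92  120.76] top99 [ 473.36 -156.61   95.08  481.55 -137.16  121.97]
wrist red [354.55 270.45] 551 [ 508.43 -156.97  120.58] top99 [ 502.68 -168.91   95.29  513.18 -149.16  121.94]
wrist red [337.22 338.51] 228 [ 484.71 -201.06  105.69] top99 [ 481.44 -207.01  104.58  488.89 -195.64  106.83]
[ 491.68 -155.69  104.97] [-0.64 -0.38 -7.29] [-0.04 -0.04  0.03] 38.47272581201537
```

View pics/w8.png

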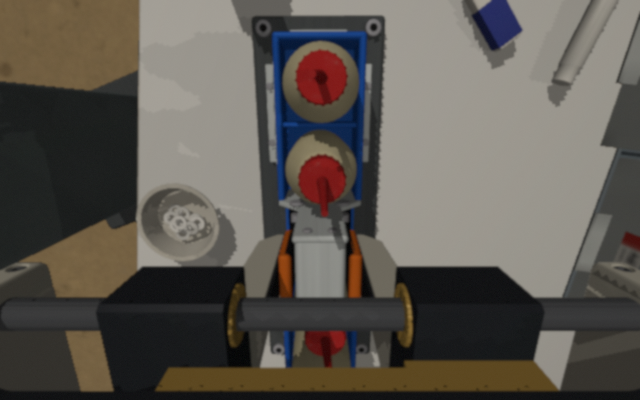

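The carrier is free (7.3 N, its full weight), caps evenly 11 mm up, pads upright at (287,265) and (355,265). Lift the rest.

```bash
python3 -m crank '[[0.03,0,0,-0.008,0,0,0],[0.03,0,0,-0.022,0,0,0],[0.03,0,0,-0.038,0,0,0],[0.03,0,0,-0.054,0,0,0],[0.03,0,0,-0.07,0,0,0],[0.03,0,0,-0.082,0,0,0],[0.03,0,0,-0.089,0,0,0],[0.03,0,0,-0.089,0,0,0],[0.03,0,0,-0.089,0,0,0],[0.03,0,0,-0.089,0,0,0],[0.03,0,0,-0.089,0,0,0],[0.03,0,0,-0.089,0,0,0]]' 42
python3 - <<'E'
from m import *
p,R,s=tool();print(p,s["wrist_force"],s["finger_gap"],abs(np.array(s["qd"])).max())
for n in("wrist","top"):
    f=grab(n);P=cloud(f);px=f["pixels"].astype(int)
    red=((px[...,0]>90)&(px[...,1]<0.5*px[...,0])&(px[...,2]<0.5*px[...,0])&(P[...,2]>120)&(P[...,2]<250))
    k,l,st,c=cv2.connectedComponentsWithStats(red.astype(np.uint8))
    for i in range(1,k):
        if st[i,4]>25: print(n,c[i],st[i,4],np.median(P[l==i],0))
    save(f,"f_"+n+".png")
    bl=(px[...,2]>1.6*px[...,0])&(px[...,2]>50)&(P[...,2]>138)&(P[...,2]<150);print("walls z",np.median(P[bl],0),bl.sum())
a=cv2.imread("pics/f_wrist.png");b=cv2.imread("pics/f_top.png")[90:310,160:560]
cv2.imwrite("pics/fin.png",np.vstack([cv2.resize(a,(400,250)),cv2.resize(b,(400,220))]))
E
```

```text
t: 19.12
eef_pos: [491.6, -155.7, 193.8]
ee_rot: [-0.0, 0.822, 0.57, -0.0]
wrist_force: [-0.2, 0.3, -7.4]
finger_gap: 39.2
[ 491.62 -155.67  193.81] [-0.25  0.27 -7.35] 39.197567956383914 0.002609681846169029
wrist [321.2   76.73] 1997 [524.02 -70.93 194.44]
wrist [321.48 179.94] 1745 [ 508.18 -112.87  194.47]
wrist [285.01 267.01] 547 [ 478.17 -143.28  209.19]
wrist [354.56 270.39] 572 [ 508.24 -156.89  209.18]
wrist [335.54 339.14] 298 [ 483.66 -200.86  194.27]
wrist [314.28 346.84] 111 [ 470.76 -201.48  194.35]
walls z [518.46 -83.39 144.75] 3931
top [307.35 176.82] 65 [ 477.09 -201.89  194.16]
top [328.62 185.52] 71 [ 459.38 -245.03  194.24]
walls z [ 461.75 -222.63  144.72] 262
```

View pics/fin.png

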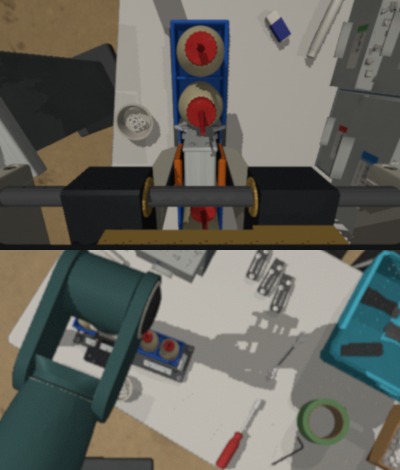

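All four bottles sit level (caps at z 194.2–194.5), 99.8 mm up, arm still, bystanders in place.

```bash
python3 -c "
from rig import job,sense
print(job.hand_in());print(sense()['wrist_force'])"
```

```text
the job is handed in; nothing more can be done
None
the job is handed in; nothing more can be done
```

The job is done and handed in at about 19 s of the 72 s allowed. I stood the two loose cream bottles in cells 1 and 3 while the carrier was locked. Then I pinched both catches at about 42 N and lifted the carrier straight up out of the dock.

**Last checks before hand-in:**
- **Height and level:** the caps of all four bottles were at z 194.2–194.5 mm, against 94.6 mm in the dock, so the lift is about 99.7 mm and level.
- **Load:** the wrist force was 7.4 N, the weight of the full carrier.
- **Grip:** the finger opening read 39.2 mm for pads that are 40 mm apart when fully pinched. It also read just under 40 mm on the 40 mm bottles, so I took this as fully pinched. I had no direct reading of the catch angles.
- **Stillness:** the arm was at rest, with joint speeds below 0.003 rad/s.
- **Bystanders:** the wrench, nut driver, dish and blue bottle were not touched, and where the final pictures showed them they looked unmoved. The blue bottle was out of view in those pictures.

**Off-target:** the TCP gripped the pads about 2 mm higher than planned (z 94 instead of 92). No check failed. The only reading I tried after hand-in was refused, so I have no check from the judged second.

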